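# Load a stone sample through the sprung gate of an exhibit bay

### The arm

A 6-joint arm with a two-finger parallel gripper is mounted at the origin on the work surface. World frame = base frame: x ahead of the robot, y to its left, z up, the work surface at z = 0. Lengths are in mm, angles in rad, forces in N, time in s.
With the tool pointing down it reaches from about 350 to 875 mm from the base axis. Payload 4.2 kg.
Tool frame: the origin (TCP) lies between the finger pads; the fingertips stand 25 mm ahead of it and the grasp point (between the pads) lies 6 mm ahead of it; z points along the fingers, y is the line along which they close (so a half turn about z gives the same grasp; the last joint's range is limited). The gripper opens to 85 mm and grips with 20 to 120 N. Pads are 22 mm wide; open, the fingers measure 114 mm over their backs; the gripper's body (76 mm by 85 mm) begins 54 mm behind the grasp point. The pads swing forward as they close: fully open they stand 13 mm farther back than shut.
Start: joints at [1.421, 0.385, 0.008, 0, -1.194, -0.259], TCP at [248.409, 573.491, 256.312] pointing down, gripper open.
Joint ranges: [-3.14, 3.14], [-1.21, 2.06], [-1.07, 1.41], [-3.16, 2.05], [-2.99, -0.16], [-3.1, 3.1]. Speed limits (rad/s): [2.79, 2.79, 3.14, 3.14, 3.14, 3.14].

### API

Orientations are given as a unit quaternion [x, y, z, w].
In Python, from bench import arm gives the robot as it stands.
- The arm moves only by the shell command python3 -m pendant 'ROWS'. ROWS is JSON, a list of rows, each a list of 7 numbers: the shift along the tool's x, y, z in m, then the turn, a rotation vector about the tool's x, y, z in degrees, then the finger opening in m, from 0 to 0.0854. In form: [[x, y, z, wx, wy, wz, fingers], ...]. A call has 1 to 12 rows; each row shifts and turns the commanded pose from where the row before left it, along the tool's axes as they then stand; what a row does not reach is not made up. A row lasts 1/10 s, in which the tool goes at most 50 mm and 8.59 degrees, less where a joint would pass 70% of its speed; a pose out of reach is approached as far as the arm can. A call is refused whole if a number of a shift passes 0.05 or a number of a turn 8.59, either way. A call with a gripper value outside its range is refused whole. The fingers move at their own pace and stop on an object; the grip force is fixed at half the most. Time passes only in rows, so rows that do not move let the fingers close. It gives the time, the measured TCP pose, the force, the opening and the grip force at its end, in the units of the state.
- arm.read_state(): the state, without advancing time (a new reading comes with each control period).
- arm.get_image(name): name is "side" or "top"; returns a dict with "image" (480x640x3 uint8, red, green, blue), "fx", "fy", "cx", "cy" (pixels), "xyz" and "rotation" of the camera in the world. Camera axes: x right, y down, z forward; pixel columns grow to the right and rows downward; lengths in mm; the calibration is good to about 2 mm. A picture is of the moment at which its call begins. There is no depth.
- arm.job_done(): hands the job in; it is judged then, once.
The state is a dict: "clock": time; "joints": joint angles; "joint_vel": joint speeds; "joint_efforts": joint torques, N m; "position": TCP position; "ee_rot": TCP orientation; "contact_force": force on the tool from outside, world axes, zero at the start; "wrist_torque": the same for the moment, N m; "gripper_width": finger opening in mm; "grasp_force": force on a finger pad.
Only numpy, scipy, OpenCV 4.12 (cv2) and the standard library are available. Lean on these libraries where they do the work, as an engineer would, in place of code of your own. Each camera call takes 0.05 s, during which the arm holds its last target. There are 200 camera calls.

### The job

Take the stone sample by its grip plate and slide it through the sprung gate into the sample bay, until it is fully home with the sprung stop at the far end pushed in. Go gently: feel for the stop, press it with only about 10 N so as not to overload it, and never force the stone against the bay; then let go so that the sample stays there and the gate has swung shut behind it. Leave the magnifier, the other rocks and the tray where they are.

Things in the scene. Friction and masses are not known exactly. Their poses are not given: they have to be found in the camera images.
- sample: Grey stone block, 70 mm long (x), 56 wide (y), 26 high, upright corners cut at 45 degrees by 14 mm (end faces 28 mm wide). On its top stands an aluminium grip plate: 40 mm long (x), 10 thick (y), 26 to 76 mm above the underside. 0.26 to 0.43 kg. Origin: centre of the underside, z up. Both ends are alike; either may go in first. Starts upright on the table.
- bay: Bay fixed to the table: an aluminium lane on a smooth white nylon floor strip, 3 mm thick, 64 wide, x -100 to 220 mm. Origin: on the table, middle of the mouth; x points into the lane (away from the robot), y left, z up. Inner side walls at y = +-32 mm, x 0 to 220 mm. Before the mouth two cheeks 34 mm high flare out to x = -38 mm.
- slot (a point): Middle of the open slot in the bay's roof, bay x = 110 mm, 38 mm above the table. Two grey lips (underside 34 mm, top 38 mm above the table) cover the lane's sides from x = 0 to 220 mm and leave a 40 mm wide slot, y -20 to +20 mm, for the grip plate: the stone fits in only through the mouth. Axes as the bay's.
- bump (a point): Tip of a smooth sprung nylon bump on the left wall: at rest bay x = 108 to 146 mm, y = +20 mm, under the lip. It yields 8 mm to the left (about 1 N at first, 6 N fully), presses the stone against the right wall (stone centre at y = -4 mm); the friction resists the slide and holds the stone where it is left, against the end stop's spring. Point fixed to the bay.
- end_wall (a point): Top middle of the inner face of the bay's end wall, bay x = 220 mm, 38 mm above the table. Before it stands the end stop, set anew each time: the face of its plunger, when out, lies anywhere from bay x = 134 to 184 mm, so the place must be felt (or seen through the slot). At any setting the gate can shut behind the loaded stone.
- gate (a joint): Sprung gate, a smooth white nylon flap across the mouth: 66 mm long, 4 thick, 7 to 31 mm above the table, on an upright hinge at bay x = 0, y = +36 mm. In rad: 0 shut, grows as it swings into the lane, 1.5 fully open along the left wall. A spring shuts it (0.04 N m shut, 0.16 N m open). Pushed by the stone it swings in, then rubs along the stone's left side, between stone and left wall.
- gate_tip (a point): Top of the gate's free edge, 31 mm above the table; with the gate shut at bay x = 0, y = -27 mm.
- plunger (a joint): How far the end stop's sprung plunger is pushed in, in m: 0 out, 0.006 fully in, where it meets the overload spring (buffer). A steel plate 36 mm wide, 7 to 27 mm above the table, facing the mouth; a light spring, under 1 N.
- buffer (a joint): Stiff overload spring behind the plunger, in m: 0 normally; it gives only when the stone, having pushed the plunger fully in, presses the stop with more than 10 N (1 mm at 12.5 N, 2 mm at 15 N, end of travel 4 mm). It must not be pushed in by 2 mm. Friction of the slide (about 3 to 9 N) comes on top at the tool.
- loupe: Bystander: stand magnifier, grey round base of 80 mm diameter, about 160 mm tall. Origin: centre of the underside.
- lava: Bystander: black rough rock, 110 x 90 x 50 mm. Origin: centre of the underside.
- granite: Bystander: pale rough stone slab, 100 x 80 x 23 mm. Origin: centre of the underside.
- tray: Bystander: empty black tray, 150 x 110 x 22 mm. Origin: centre of the underside.
Mind the look-alikes: they are no part of the job. Leave any orange look-alike of the sample alone.

How it is judged:
By the outcome, as a careful person would: the job done as asked, in the order asked, and still so for the second after the job is handed in, with the robot touching nothing.
It also fails if it takes over 62 s, if anything falls off the work surface, if the arm or the gripper's body presses on something with over 40 N, if the wrist force passes 120 N, or if a joint passes its speed limit or range.

## Working session

There is one attempt and no reset: what is moved stays moved. The work goes in short steps, Python scripts to look and compute and a shell command to move; the robot and the scene stay as the last step left them, time stands still between calls to the robot, and variables do not carry over. Pictures are saved under pics/ and viewed, at most 10 in all, crops included, and the job is handed in when it is done.

```bash
ls; mkdir -p pics; python3 - <<'E'
from bench import arm
import cv2,numpy as np,pickle
s=arm.read_state(); print(s)
for n in("top","side"):
    d=arm.get_image(n); cv2.imwrite(f"pics/{n}0.png",d["image"][:,:,::-1]); pickle.dump(d,open(f"{n}0.pkl","wb"))
    print(n,{k:v for k,v in d.items() if k!="image"})
E
```

```text
pics
{'clock': 0.0, 'joints': array([ 1.42059039e+00,  3.85571822e-01,  6.64575447e-03, -5.08721777e-04,
       -1.19398977e+00, -2.58625620e-01]), 'joint_vel': array([-7.53655177e-05,  4.45522103e-04, -2.25132434e-04,  1.64479914e-03,
        7.18440623e-04,  8.00689241e-04]), 'joint_efforts': array([-3.10170662e-04, -3.92297244e+01,  1.88399220e+01,  4.18604851e+00,
       -4.63473931e-03,  7.07618412e-06]), 'position': array([248.2153272 , 573.03198757, 255.21865835]), 'ee_rot': array([ 9.79160115e-01, -2.03086904e-01, -1.78648311e-04,  1.07101001e-03]), 'contact_force': array([0.09877158, 0.86930696, 0.33004779]), 'wrist_torque': array([-0.04800158, -0.00642324,  0.07000503]), 'grasp_force': 0.0, 'gripper_width': 85.67983538382505}
top {'fx': 515.0880004905822, 'fy': 515.0880004905822, 'cx': 322.5350830749787, 'cy': 244.22559497902049, 'xyz': array([ 304.97378205,  -40.90374031, 1303.36872001]), 'rotation': array([ 0.71066806, -0.69712936,  0.07076711, -0.06287748])}
side {'fx': 464.4763063404093, 'fy': 464.4763063404093, 'cx': 320.166697549216, 'cy': 245.5934590794511, 'xyz': array([465.59728573, 799.36125154, 714.07829974]), 'rotation': array([-0.02444242,  0.89996068, -0.43459802,  0.02445212])}
```

View pics/top0.png

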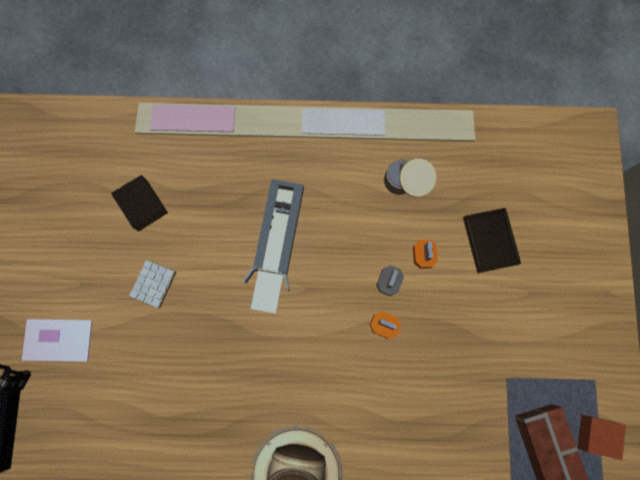

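View pics/side0.png

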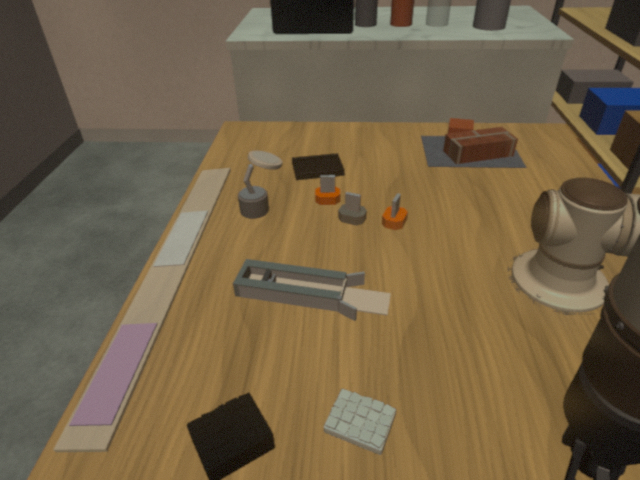

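Top view: candidates are the grey block (391,281), orange (426,253) and orange (385,325). The description says grey stone, so I choose (391,281), which is (352,208) in the side view. The bay's mouth is at about (270,272), its end wall at (287,182). Next: one close crop to check.

```bash
cat >h.py <<'E'
import numpy as np,cv2
from scipy.spatial.transform import Rotation as R
def ray(d,u,v):
    r=R.from_quat(d["rotation"]).as_matrix()
    return r@np.array([(u-d["cx"])/d["fx"],(v-d["cy"])/d["fy"],1])
def onz(d,u,v,z):
    k=ray(d,u,v); return d["xyz"]+k*(z-d["xyz"][2])/k[2]
def proj(d,p):
    c=R.from_quat(d["rotation"]).as_matrix().T@(np.asarray(p,float)-d["xyz"])
    return np.array([d["fx"]*c[0]/c[2]+d["cx"],d["fy"]*c[1]/c[2]+d["cy"]])
E
python3 - <<'E'
import pickle,cv2,numpy as np
from h import *
t=pickle.load(open("top0.pkl","rb"));s=pickle.load(open("side0.pkl","rb"))
print(proj(t,[0,0,0]),proj(s,[0,0,0]),onz(t,391,281,26),onz(t,270,272,0),onz(t,287,182,38))
def crop(d,x,y,w,h,k): return cv2.resize(d["image"][y:y+h,x:x+w,::-1],None,fx=k,fy=k,interpolation=cv2.INTER_CUBIC)
a=crop(t,368,258,48,48,6)   # 288x288
b=crop(s,330,186,48,48,6)
c=crop(t,240,175,70,144,4)  # 280x576
o=np.zeros((576,580,3),np.uint8); o[:288,:288]=a;o[288:,:288]=b;o[:,296:576]=c
cv2.imwrite("pics/crop0.png",o)
E
```

```text
[295.89193519 473.37411171] [558.75358637 278.53508436] [ 459.90871163 -225.50664112   26.        ] [480.06165892  79.2424375    0.        ] [707.72336237  40.93321498  38.        ]
```

View pics/crop0.png

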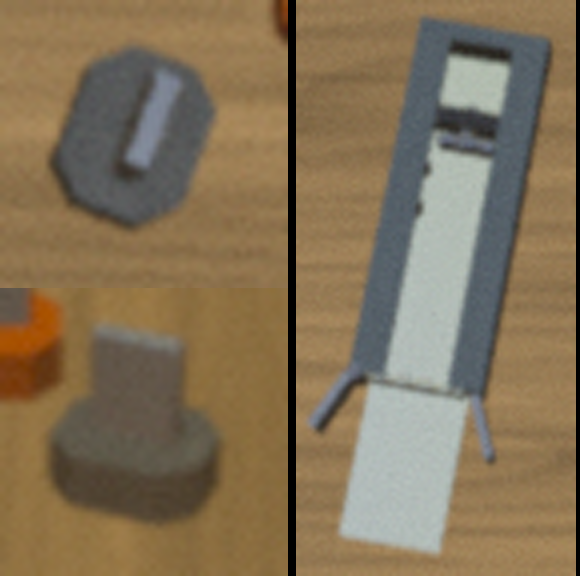

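The crop confirms the grey stone with its grip plate. Plate top centre is at crop (153,119), or about (393,277.5) in the image. The plunger plate is visible in the slot at image ≈(283,212). Now I fit both poses.

```bash
cat >>h.py <<'E'
from scipy.optimize import least_squares
def fit(d,pix,pts,x0):
    def w(q):
        c,s=np.cos(q[2]),np.sin(q[2]); return [[q[0]+c*p[0]-s*p[1],q[1]+s*p[0]+c*p[1],p[2]] for p in pts]
    f=lambda q:(np.array([proj(d,p) for p in w(q)])-pix).ravel()
    r=least_squares(f,x0,x_scale=[10,10,.1]); return r.x,r.fun.reshape(-1,2)
E
python3 - <<'E'
import pickle
from h import *
t=pickle.load(open("top0.pkl","rb"));s=pickle.load(open("side0.pkl","rb"))
B=lambda a:np.array([[240+(x-296+.5)/4-.5,175+(y+.5)/4-.5] for x,y in a])
pix=B([(340,535),(440,552),(450,44),(513,54),(385,378),(453,390)])
pts=[(-100,32,3),(-100,-32,3),(220,20,38),(220,-20,38),(0,20,38),(0,-20,38)]
q,r=fit(t,pix,pts,[480,79,-.17]); print("bay",q,r.round(1).tolist())
# plunger
c,sn=np.cos(q[2]),np.sin(q[2])
for y in (138,152):
    p=onz(t,*B([(468,y)])[0],27)-[q[0],q[1],0]; print("plunger bay x",c*p[0]+sn*p[1],-sn*p[0]+c*p[1])
# side: project lip/strip points for check
for p in pts: print(proj(s,[q[0]+c*p[0]-sn*p[1],q[1]+sn*p[0]+c*p[1],p[2]]).round(1),end=' ')
# sample from top plate corners
A=lambda a,x0,y0:np.array([[x0+(x+.5)/6-.5,y0+(y+.5)/6-.5] for x,y in a])
pp=A([(157,68),(184,77),(151,171),(122,162)],368,258)
P=[(20,5,76),(20,-5,76),(-20,-5,76),(-20,5,76)]
q2,r2=fit(t,pp,P,[460,-225,-.3]); print("\nsample",q2,r2.round(1).tolist())
# stone outline centre check in top: corners at z=26
g=A([(135,47),(190,60),(214,110),(190,190),(130,226),(75,205),(55,158),(85,65)],368,258)
print("outline",np.mean([onz(t,*u,26) for u in g],0))
# side view plate top edge ends
for u in A([(94,330-288),(183,343-288)],330,186): print("side plate",onz(s,*u,76))
c,sn=np.cos(q2[2]),np.sin(q2[2])
print([ (q2[0]+c*x-sn*y,q2[1]+sn*x+c*y) for x,y,z in P])
E
```

```text
bay [ 4.78973088e+02  7.63445893e+01 -1.54834032e-01] [[0.2, 0.7], [0.3, 0.9], [0.5, -0.7], [0.1, -0.5], [-0.0, -0.1], [-1.1, -0.3]]
plunger bay x 161.8963298437968 -0.8173170851339187
plunger bay x 152.84781857249908 -2.533127088082086
[387.9 312.6] [391.  291.5] [242.2 276.2] [248.3 264.4] [341.6 289.9] [345.  277.2] 
sample [ 4.62442249e+02 -2.23568920e+02 -3.46653875e-01] [[0.2, 0.1], [-0.4, 0.1], [-0.4, -0.1], [0.5, -0.1]]
outline [ 463.26591287 -222.95058488   26.        ]
side plate [ 482.33532842 -224.98716776   76.        ]
side plate [ 444.23450291 -215.66703054   76.        ]
[(np.float64(482.95130868979106), np.float64(-225.6613982048176)), (np.float64(479.5537823377141), np.float64(-235.06654651236397)), (np.float64(441.9331891075286), np.float64(-221.47644110405594)), (np.float64(445.3307154596056), np.float64(-212.07129279650957))]
```

The sample fit agrees across both views: centre (462.5,-223.5), yaw -0.347, reach 514 mm. The bay is at (479,76.3), yaw -0.155, and the plunger face at bay x ≈153 to 160, within 134 to 184. Moving over now.

```bash
cat >go.py <<'E'
# usage: go.py x y z yaw(rad of tool x axis): remaining shift in tool axes (mm) and turn (deg)
import sys
from h import *
from bench import arm
s=arm.read_state(); m=R.from_quat(s["ee_rot"]).as_matrix()
t=list(map(float,sys.argv[1:5]))
yaw=np.arctan2(m[1,0],m[0,0]); print("t",round(s["clock"],2),"pos",s["position"].round(1),"yaw",round(yaw,4),"F",s["contact_force"].round(1),"w",round(s["gripper_width"],1))
print("tilt",m[:2,2].round(4),"shift tool mm",(m.T@(np.array(t[:3])-s["position"])).round(1),"wz deg",round(-np.degrees(t[3]-yaw),2))
E
python3 -m pendant '[[0.03,0.038,0,0,0,0,0.06],[0.03,0.038,0,0,0,0,0.06],[0.03,0.038,0,0,0,0,0.06],[0.03,0.038,0,0,0,0,0.06],[0.03,0.038,0,0,0,0,0.06],[0.03,0.038,0,0,0,0,0.06],[0.03,0.038,0,0,0,0,0.06],[0.03,0.038,0,0,0,0,0.06],[0.03,0.038,0,0,0,0,0.06],[0.03,0.038,0,0,0,0,0.06],[0.03,0.038,0,0,0,0,0.06],[0.03,0.038,0,0,0,0,0.06]]'
python3 go.py 462.5 -223.5 160 -0.347
```

```text
clock: 1.3
position: [397.2, 10.0, 256.4]
ee_rot: [0.979, -0.203, 0.0, -0.0]
contact_force: [1.5, 0.8, 0.7]
gripper_width: 60.3
grasp_force: 0.0
t 1.3 pos [397.2  10.  256.4] yaw -0.4082 F [1.5 0.8 0.7] w 60.3
tilt [0.0005 0.0004] shift tool mm [152.6 188.5  96.4] wz deg -3.51
```

```bash
python3 -m pendant '[[0.03,0.038,0,0,0,0,0.06],[0.03,0.038,0,0,0,0,0.06],[0.03,0.038,0,0,0,0,0.06],[0.03,0.038,0,0,0,0,0.06],[0.03,0.036,0,0,0,0,0.06],[0,0,0.04,0,0,-3.5,0.06],[0,0,0.04,0,0,0,0.06],[0,0,0,0,0,0,0.06],[0,0,0,0,0,0,0.06],[0,0,0,0,0,0,0.06]]'
python3 go.py 462.5 -223.5 69 -0.347
python3 - <<'E'
from bench import arm
import pickle
from h import *
o=np.zeros((480,780,3),np.uint8)
d=arm.get_image("top");o[:,:384]=cv2.resize(d["image"][240:320,361:425,::-1],(384,480),interpolation=cv2.INTER_CUBIC)
d=arm.get_image("side");o[:,396:]=cv2.resize(d["image"][150:230,320:384,::-1],(384,480),interpolation=cv2.INTER_CUBIC)
cv2.imwrite("pics/a1.png",o)
E
```

```text
clock: 2.3
position: [461.9, -220.3, 178.5]
ee_rot: [0.985, -0.172, 0.002, 0.0]
contact_force: [0.4, -0.8, -0.0]
gripper_width: 59.9
grasp_force: 0.0
t 2.3 pos [ 461.9 -220.3  178.5] yaw -0.3465 F [ 0.4 -0.8 -0. ] w 59.9
tilt [ 0.0038 -0.0013] shift tool mm [  1.3   2.8 109.5] wz deg 0.03
```

View pics/a1.png

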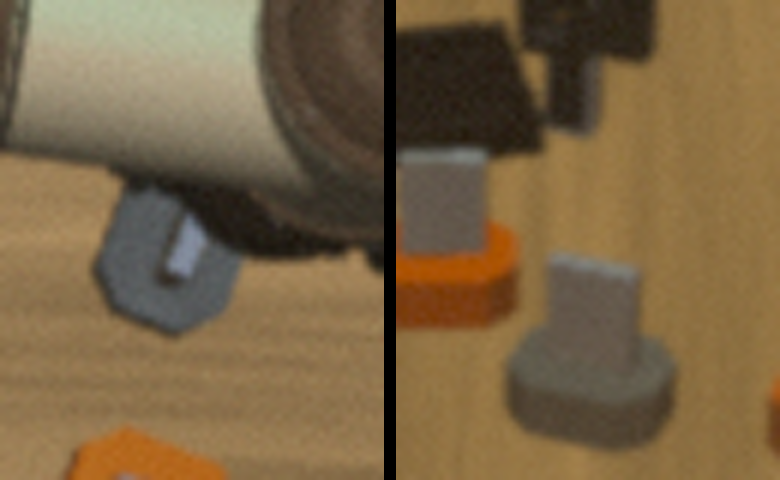

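The side view shows the finger above the grey plate (crop 593,262), clear of the orange one at (445,155). Descending.

```bash
python3 -m pendant '[[0.001,0.003,0.03,0,0,0,0.06],[0,0,0.03,0,0,0,0.06],[0,0,0.02,0,0,0,0.06],[0,0,0.015,0,0,0,0.06],[0,0,0.014,0,0,0,0.06],[0,0,0,0,0,0,0.06],[0,0,0,0,0,0,0.06]]'
python3 go.py 462.5 -223.5 69 -0.347
```

```text
clock: 3.1
position: [461.3, -223.3, 68.5]
ee_rot: [0.985, -0.173, 0.001, 0.0]
contact_force: [1.6, 0.3, -0.0]
gripper_width: 59.6
grasp_force: 0.0
t 3.1 pos [ 461.3 -223.3   68.5] yaw -0.3469 F [ 1.6  0.3 -0. ] w 59.6
tilt [ 0.002  -0.0006] shift tool mm [ 1.2 -0.3 -0.5] wz deg 0.01
```

```bash
python3 -m pendant '[[0.001,0,0,0,0,0,0.03],[0,0,0,0,0,0,0.02],[0,0,0,0,0,0,0.014],[0,0,0,0,0,0,0.005],[0,0,0,0,0,0,0],[0,0,0,0,0,0,0],[0,0,0,0,0,0,0]]'
python3 go.py 462.5 -223.5 69 -0.347
```

```text
clock: 3.8
position: [461.6, -223.6, 67.8]
ee_rot: [0.985, -0.173, 0.0, 0.0]
contact_force: [-0.0, 2.7, 5.1]
gripper_width: 9.2
grasp_force: 63.3
t 3.8 pos [ 461.6 -223.6   67.8] yaw -0.3474 F [-0.   2.7  5.1] w 9.2
tilt [ 0.0007 -0.0002] shift tool mm [ 0.8 -0.4 -1.2] wz deg -0.02
```

```bash
python3 -m pendant '[[0,0,-0.015,0,0,0,0],[0,0,-0.025,0,0,0,0],[0,0,-0.02,0,0,0,0],[-0.01,-0.018,0,0,0,0,0],[-0.019,-0.034,0,0,0,0,0],[-0.019,-0.034,0,0,0,0,0],[-0.019,-0.034,0,0,0,0,0],[-0.019,-0.034,0,0,0,0,0],[-0.019,-0.034,0,0,0,0,0],[-0.019,-0.034,0,0,0,0,0],[-0.019,-0.034,0,0,0,0,0]]'
python3 go.py 409.5 85.1 128 -0.155
```

```text
clock: 4.9
position: [412.5, 66.6, 126.4]
ee_rot: [0.985, -0.173, -0.001, 0.001]
contact_force: [1.3, 0.6, -3.8]
gripper_width: 9.0
grasp_force: 62.0
t 4.9 pos [412.5  66.6 126.4] yaw -0.3485 F [ 1.3  0.6 -3.8] w 9.0
tilt [-0.0022 -0.0009] shift tool mm [ -9.2 -16.3  -1.6] wz deg -11.08
```

```bash
python3 -m pendant '[[-0.011,-0.016,0,0,0,0,0],[0,0,0,0,0,-5.5,0],[0,0,0,0,0,-5.5,0],[0,0,0.015,0,0,0,0],[0,0,0.012,0,0,0,0],[0,0,0,0,0,0,0],[0,0,0,0,0,0,0],[0,0,0,0,0,0,0]]'
python3 go.py 409.5 85.1 75 -0.155
python3 - <<'E'
from bench import arm
import pickle
from h import *
d=arm.get_image("top");s=arm.get_image("side");pickle.dump((d,s),open("b.pkl","wb"))
o=np.zeros((580,790,3),np.uint8)
o[:576,:320]=cv2.resize(d["image"][185:329,240:320,::-1],(320,576),interpolation=cv2.INTER_CUBIC)
o[:400,330:790]=cv2.resize(s["image"][230:330,310:425,::-1],(460,400),interpolation=cv2.INTER_CUBIC)
cv2.imwrite("pics/b.png",o)
E
```

```text
clock: 5.7
position: [409.3, 84.6, 100.6]
ee_rot: [0.997, -0.078, 0.0, -0.0]
contact_force: [0.0, -0.1, -3.9]
gripper_width: 9.2
grasp_force: 61.8
t 5.7 pos [409.3  84.6 100.6] yaw -0.1558 F [ 0.  -0.1 -3.9] w 9.2
tilt [0.0004 0.0002] shift tool mm [ 0.1 -0.6 25.6] wz deg -0.05
```

View pics/b.png

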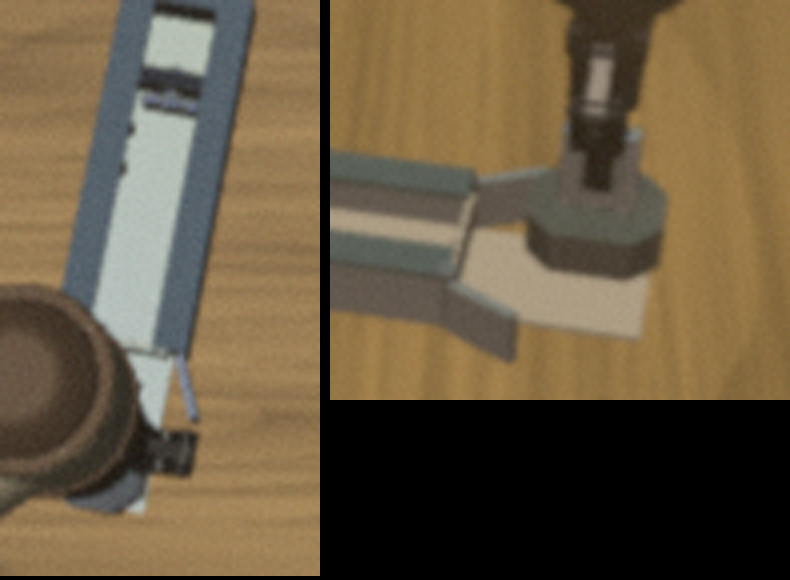

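The stone hangs in the grip over the strip, parallel to the lane (side crop, stone top ≈(597,205)). The gate is shut at the mouth, and the plunger is at top crop (170,100). I'll refine the lane line with rectified views in the bay frame.

```bash
python3 - <<'E'
import pickle
from h import *
d,s=pickle.load(open("b.pkl","rb")); t0=pickle.load(open("top0.pkl","rb"));s0=pickle.load(open("side0.pkl","rb"))
q=[479,76.3,-.155]; c,sn=np.cos(q[2]),np.sin(q[2])
W=lambda x,y,z:[q[0]+c*x-sn*y,q[1]+sn*x+c*y,z]
def warp(im,z,x0,x1,y0,y1,k):  # rows: x decreasing upward->col x, row y (top=+y)
    src=np.float32([[(x-x0)*k,(y1-y)*k] for x,y in((x0,y0),(x1,y0),(x1,y1),(x0,y1))])
    dst=np.float32([proj(im,W(x,y,z)) for x,y in((x0,y0),(x1,y0),(x1,y1),(x0,y1))])
    return cv2.warpPerspective(im["image"][:,:,::-1],cv2.getPerspectiveTransform(dst,src),(int((x1-x0)*k),int((y1-y0)*k)),flags=cv2.INTER_CUBIC)
def edges(im,z,lab):
    w=warp(im,z,0,220,-60,60,4); g=cv2.GaussianBlur(cv2.cvtColor(w,cv2.COLOR_BGR2GRAY).astype(float),(0,0),3)
    for lo,hi,nm in((-30,-12,'slotR'),(12,30,'slotL')):
        ys=[];xs=[]
        for x in list(range(15,90,8)) + list(range(195,215,8)):
            col=g[:,(x-2)*4:(x+3)*4].mean(1); gr=np.abs(np.gradient(col)); 
            r0,r1=int((60-hi)*4),int((60-lo)*4); i=r0+np.argmax(gr[r0:r1]); ys.append(60-i/4);xs.append(x)
        ys=np.array(ys); xs=np.array(xs); ok=abs(ys-np.median(ys))<3
        p=np.polyfit(xs[ok],ys[ok],1); print(lab,nm,"y@0",p[1].round(2),"y@110",np.polyval(p,110).round(2),"slope",p[0].round(4),ys.round(1).tolist())
edges(t0,38,"top");edges(s0,38,"side")
o=np.zeros((596,790,3),np.uint8)
o[:240,:790]=warp(t0,38,-45,225,-40,42,2.926)[:240,:790]
o[250:586,:490]=warp(s,58.8,-115,-25,-30,30,5.45)[:336,:490].copy() if False else cv2.resize(warp(s,58.8,-120,-20,-34,34,4.9),(490,336))
cv2.imwrite("pics/w.png",o)
E
```

```text
top slotR y@0 -18.59 y@110 -18.72 slope -0.0012 [-18.5, -18.5, -18.8, -18.5, -18.5, -18.8, -18.8, -19.0, -18.8, -18.5, -19.0, -19.5, -18.0]
top slotL y@0 21.16 y@110 20.66 slope -0.0045 [21.0, 21.0, 20.8, 21.0, 20.8, 21.0, 20.8, 21.2, 21.0, 21.0, 20.2, 20.0, 20.2]
side slotR y@0 -16.48 y@110 -17.47 slope -0.0089 [-16.5, -15.5, -17.0, -16.5, -17.0, -17.8, -18.2, -16.8, -17.8, -16.8, -17.5, -12.0, -18.8]
side slotL y@0 24.58 y@110 23.74 slope -0.0076 [24.0, 24.5, 24.5, 24.5, 24.0, 24.2, 24.2, 23.8, 24.0, 24.2, 23.8, 21.8, 23.5]Traceback (most recent call last):
  File "<stdin>", line 21, in <module>
ValueError: could not broadcast input array from shape (239,790,3) into shape (240,790,3)
```

```bash
python3 - <<'E'
import pickle
from h import *
d,s=pickle.load(open("b.pkl","rb"))
q=[479,76.3,-.155]; c,sn=np.cos(q[2]),np.sin(q[2])
W=lambda x,y,z:[q[0]+c*x-sn*y,q[1]+sn*x+c*y,z]
def warp(im,z,x0,x1,y0,y1,k):
    P=((x0,y0),(x1,y0),(x1,y1),(x0,y1))
    src=np.float32([[(x-x0)*k,(y1-y)*k] for x,y in P]); dst=np.float32([proj(im,W(x,y,z)) for x,y in P])
    return cv2.warpPerspective(im["image"][:,:,::-1],cv2.getPerspectiveTransform(dst,src),(int((x1-x0)*k),int((y1-y0)*k)),flags=cv2.INTER_CUBIC)
a=warp(s,58.8,-120,-20,-50,50,5); b=warp(s,32.8,-120,-20,-50,50,5)
for im,z in((a,0),(b,0)):
    for y in range(-40,41,10): cv2.line(im,(0,(50-y)*5),(6 if y else 20,(50-y)*5),(0,0,255),1)
    for x in range(-110,-20,10): cv2.line(im,((x+120)*5,494),((x+120)*5,499),(0,0,255),1)
b=b[:, :290]
cv2.imwrite("pics/w.png",np.hstack([a,b]))
E
```

```text
(no output)
```

View pics/w.png

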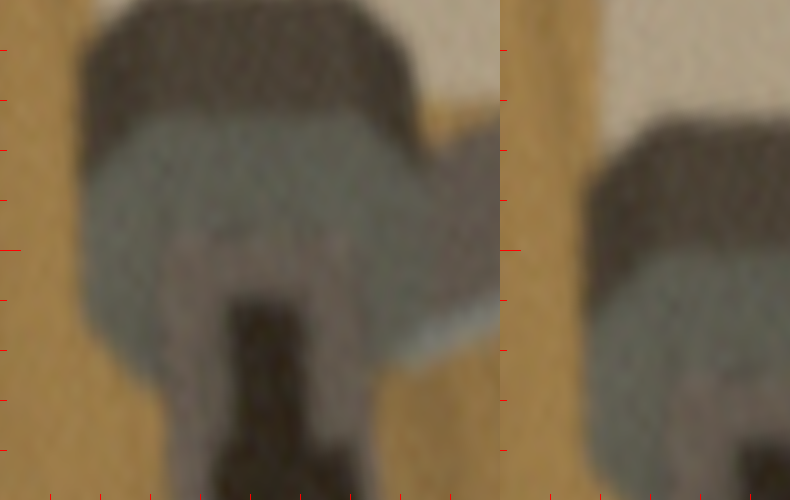

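Rectified side view: stone edges at y ≈+27, which puts the stone centre at about -1.5 in the bay frame. The lane centre appears at +1.1 (top) and about +2.3 (side, bias corrected). I update the bay to (479.3,78.0), yaw -0.159, and go down to just above the strip.

```bash
python3 -m pendant '[[0,-0.003,0.01,0,0,0.2,0],[0,0,0.01,0,0,0,0],[0,0,0.006,0,0,0,0],[0,0,0.001,0,0,0,0],[0,0,0.001,0,0,0,0],[0,0,0,0,0,0,0],[0,0,0,0,0,0,0]]'
cat >bay.py <<'E'
from h import *
from bench import arm
s=arm.read_state(); m=R.from_quat(s["ee_rot"]).as_matrix(); c,n=np.cos(-.159),np.sin(-.159)
L=np.array([[c,n,0],[-n,c,0],[0,0,1]])
print("t",round(s["clock"],2),"bay",(L@(s["position"]-[479.3,78,0])).round(2),"yaw",round(np.arctan2(m[1,0],m[0,0])+.159,4),"Fbay",(L@s["contact_force"]).round(1),"T",s["wrist_torque"].round(2),"w",round(s["gripper_width"],1))
E
python3 bay.py
```

```text
clock: 6.5
position: [409.8, 87.6, 72.5]
ee_rot: [0.997, -0.079, 0.0, -0.0]
contact_force: [-0.8, -0.7, -4.8]
gripper_width: 9.2
grasp_force: 61.8
t 6.5 bay [-70.16  -1.54  72.49] yaw -0.0001 Fbay [-0.7 -0.8 -4.8] T [ 0.04  0.02 -0.05] w 9.2
```

```bash
python3 -m pendant '[[0.01,0,0.001,0,0,0,0],[0.015,0,0,0,0,0,0],[0.005,0,0,0,0,0,0],[0.005,0,0,0,0,0,0],[0,0,0,0,0,0,0]]'; python3 bay.py
python3 -m pendant '[[0.004,0,0,0,0,0,0],[0.004,0,0,0,0,0,0],[0.004,0,0,0,0,0,0],[0.004,0,0,0,0,0,0],[0,0,0,0,0,0,0]]'; python3 bay.py
```

```text
clock: 7.0
position: [443.9, 81.5, 71.0]
ee_rot: [0.997, -0.08, -0.001, 0.0]
contact_force: [-2.4, 1.1, -4.5]
gripper_width: 9.3
grasp_force: 61.9
t 7.0 bay [-35.53  -2.13  70.97] yaw -0.0012 Fbay [-2.6  0.7 -4.5] T [0.18 0.53 0.06] w 9.3
clock: 7.5
position: [459.9, 78.9, 71.0]
ee_rot: [0.997, -0.08, -0.001, 0.0]
contact_force: [-2.4, -2.9, -3.7]
gripper_width: 9.7
grasp_force: 61.8
t 7.5 bay [-19.28  -2.14  71.04] yaw -0.0008 Fbay [-1.9 -3.2 -3.7] T [-0.52  0.85 -0.08] w 9.7
```

```bash
python3 -m pendant '[[0.004,-0.0005,0,0,0,0,0],[0.004,0,0,0,0,0,0],[0.004,0,0,0,0,0,0],[0.004,0,0,0,0,0,0],[0,0,0,0,0,0,0]]'; python3 bay.py
python3 -m pendant '[[0.005,0,0,0,0,0,0],[0.005,0,0,0,0,0,0],[0.005,0,0,0,0,0,0],[0.005,0,0,0,0,0,0],[0,0,0,0,0,0,0]]'; python3 bay.py
```

```text
clock: 8.0
position: [474.8, 76.1, 71.0]
ee_rot: [0.997, -0.08, -0.002, 0.001]
contact_force: [-3.8, -3.5, -1.6]
gripper_width: 8.9
grasp_force: 62.0
t 8.0 bay [-4.18 -2.61 70.96] yaw -0.0006 Fbay [-3.2 -4.  -1.6] T [-1.27  1.32  0.  ] w 8.9
clock: 8.5
position: [496.9, 74.1, 71.4]
ee_rot: [0.997, -0.08, 0.001, -0.0]
contact_force: [0.1, -3.9, -3.7]
gripper_width: 9.1
grasp_force: 61.8
t 8.5 bay [18.02 -1.02 71.4 ] yaw -0.0005 Fbay [ 0.8 -3.8 -3.7] T [-1.26  0.2  -0.13] w 9.1
```

```bash
python3 -m pendant '[[0.005,0.001,0,0,0,0,0],[0.005,0,0,0,0,0,0],[0.005,0,0,0,0,0,0],[0.005,0,0,0,0,0,0],[0.005,0,0,0,0,0,0],[0,0,0,0,0,0,0]]'; python3 bay.py
python3 -m pendant '[[0.005,0,0,0,0,0,0],[0.005,0,0,0,0,0,0],[0.005,0,0,0,0,0,0],[0.005,0,0,0,0,0,0],[0.005,0,0,0,0,0,0],[0,0,0,0,0,0,0]]'; python3 bay.py
```

```text
clock: 9.1
position: [521.7, 69.5, 71.5]
ee_rot: [0.997, -0.08, 0.001, -0.0]
contact_force: [1.0, -2.5, -3.4]
gripper_width: 9.3
grasp_force: 61.8
t 9.1 bay [43.19 -1.65 71.49] yaw -0.0002 Fbay [ 1.3 -2.4 -3.4] T [-0.88 -0.12 -0.06] w 9.3
clock: 9.7
position: [546.1, 65.3, 71.4]
ee_rot: [0.997, -0.08, 0.001, -0.0]
contact_force: [0.5, -3.1, -4.0]
gripper_width: 9.1
grasp_force: 61.9
t 9.7 bay [67.94 -1.96 71.43] yaw -0.0003 Fbay [ 1. -3. -4.] T [-0.87 -0.13 -0.02] w 9.1
```

```bash
python3 -m pendant '[[0.003,0,0,0,0,0,0],[0.003,0,0,0,0,0,0],[0.003,0,0,0,0,0,0],[0.003,0,0,0,0,0,0],[0,0,0,0,0,0,0]]'; python3 bay.py
python3 -m pendant '[[0.003,0,0,0,0,0,0],[0.003,0,0,0,0,0,0],[0.003,0,0,0,0,0,0],[0.003,0,0,0,0,0,0],[0,0,0,0,0,0,0]]'; python3 bay.py
```

```text
clock: 10.2
position: [557.3, 63.4, 71.4]
ee_rot: [0.997, -0.08, 0.0, -0.0]
contact_force: [-1.0, -3.1, -3.6]
gripper_width: 9.2
grasp_force: 61.9
t 10.2 bay [79.38 -2.05 71.38] yaw -0.0002 Fbay [-0.5 -3.2 -3.6] T [-0.88 -0.03 -0.01] w 9.2
clock: 10.7
position: [567.8, 60.8, 71.0]
ee_rot: [0.997, -0.08, -0.001, 0.001]
contact_force: [-2.2, -4.2, -2.5]
gripper_width: 9.4
grasp_force: 61.9
t 10.7 bay [90.11 -2.93 70.97] yaw -0.0006 Fbay [-1.5 -4.5 -2.5] T [-1.4   0.86  0.06] w 9.4
```

```bash
python3 -m pendant '[[0.002,0,0,0,0,0,0],[0.002,0,0,0,0,0,0],[0.002,0,0,0,0,0,0],[0.002,0,0,0,0,0,0],[0,0,0,0,0,0,0]]'; python3 bay.py
python3 -m pendant '[[0.002,0,0,0,0,0,0],[0.002,0,0,0,0,0,0],[0.002,0,0,0,0,0,0],[0.002,0,0,0,0,0,0],[0,0,0,0,0,0,0]]'; python3 bay.py
```

```text
clock: 11.2
position: [576.7, 60.1, 71.2]
ee_rot: [0.997, -0.08, 0.0, -0.0]
contact_force: [-0.6, -2.5, -5.1]
gripper_width: 9.4
grasp_force: 61.8
t 11.2 bay [99.04 -2.23 71.2 ] yaw -0.0006 Fbay [-0.2 -2.6 -5.1] T [-1.32  0.2  -0.08] w 9.4
clock: 11.7
position: [584.8, 58.9, 71.3]
ee_rot: [0.997, -0.08, 0.0, -0.0]
contact_force: [-0.5, -4.1, -4.6]
gripper_width: 9.2
grasp_force: 61.8
t 11.7 bay [107.16  -2.13  71.33] yaw -0.0002 Fbay [ 0.2 -4.1 -4.6] T [-1.38  0.3  -0.02] w 9.2
```

```bash
python3 -m pendant '[[0.0015,0,0,0,0,0,0],[0.0015,0,0,0,0,0,0],[0.001,0,0,0,0,0,0],[0.001,0,0,0,0,0,0],[0,0,0,0,0,0,0]]'; python3 bay.py
python3 -m pendant '[[0.001,0,0,0,0,0,0],[0.001,0,0,0,0,0,0],[0.001,0,0,0,0,0,0],[0,0,0,0,0,0,0]]'; python3 bay.py
```

```text
clock: 12.2
position: [589.4, 58.1, 71.3]
ee_rot: [0.997, -0.08, 0.0, -0.0]
contact_force: [-1.7, -4.6, -4.3]
gripper_width: 9.2
grasp_force: 61.8
t 12.2 bay [111.9   -2.19  71.32] yaw -0.0002 Fbay [-0.9 -4.8 -4.3] T [-1.3   0.45  0.06] w 9.2
clock: 12.6
position: [592.4, 57.7, 71.3]
ee_rot: [0.997, -0.08, 0.0, -0.0]
contact_force: [-1.9, -4.0, -4.6]
gripper_width: 9.0
grasp_force: 61.8
t 12.6 bay [114.91  -2.16  71.32] yaw -0.0002 Fbay [-1.3 -4.3 -4.6] T [-1.27  0.46  0.02] w 9.0
```

```bash
python3 - <<'E'
from bench import arm
from h import *
d=arm.get_image("top");s=arm.get_image("side")
o=np.zeros((580,790,3),np.uint8)
o[:576,:320]=cv2.resize(d["image"][165:309,240:320,::-1],(320,576),interpolation=cv2.INTER_CUBIC)
o[:460,330:790]=cv2.resize(s["image"][225:325,225:325,::-1],(460,460),interpolation=cv2.INTER_CUBIC)
cv2.imwrite("pics/c.png",o)
E
```

```text
(no output)
```

View pics/c.png

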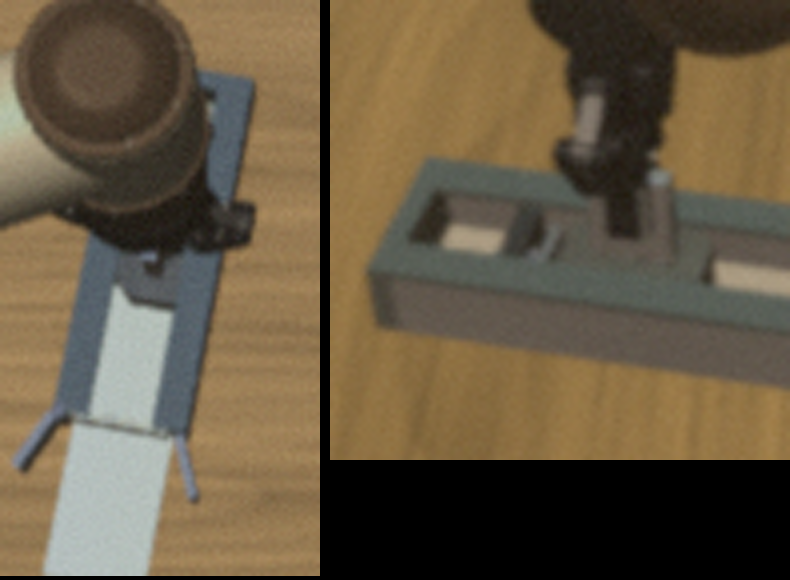

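The gate is shut again behind the stone (top crop 75–170, 420–432). In the side view the stone's front is just short of the plunger plate (548,243). Now I feel forward in small steps.

```bash
python3 -m pendant '[[0.001,0,0,0,0,0,0],[0.001,0,0,0,0,0,0],[0,0,0,0,0,0,0]]'; python3 bay.py
python3 -m pendant '[[0.001,0,0,0,0,0,0],[0.001,0,0,0,0,0,0],[0,0,0,0,0,0,0]]'; python3 bay.py
```

```text
clock: 13.0
position: [594.3, 57.3, 71.3]
ee_rot: [0.997, -0.08, 0.0, -0.0]
contact_force: [-2.0, -3.7, -4.1]
gripper_width: 9.0
grasp_force: 61.8
t 13.0 bay [116.87  -2.18  71.34] yaw -0.0002 Fbay [-1.3 -4.  -4.1] T [-1.26  0.49  0.03] w 9.0
clock: 13.3
position: [596.3, 57.0, 71.3]
ee_rot: [0.997, -0.08, 0.0, -0.0]
contact_force: [-2.2, -3.7, -3.2]
gripper_width: 9.2
grasp_force: 61.9
t 13.3 bay [118.89  -2.17  71.32] yaw -0.0002 Fbay [-1.6 -4.  -3.2] T [-1.28  0.47  0.08] w 9.2
```

```bash
python3 -m pendant '[[0.0007,0,0,0,0,0,0],[0.0007,0,0,0,0,0,0],[0,0,0,0,0,0,0]]'; python3 bay.py
python3 -m pendant '[[0.0007,0,0,0,0,0,0],[0,0,0,0,0,0,0]]'; python3 bay.py
```

```text
clock: 13.6
position: [597.6, 56.8, 71.3]
ee_rot: [0.997, -0.08, 0.0, -0.0]
contact_force: [-1.3, -4.2, -4.6]
gripper_width: 9.4
grasp_force: 61.9
t 13.6 bay [120.21  -2.2   71.34] yaw -0.0003 Fbay [-0.6 -4.4 -4.6] T [-1.29  0.51  0.03] w 9.4
clock: 13.8
position: [598.3, 56.7, 71.3]
ee_rot: [0.997, -0.08, -0.0, 0.0]
contact_force: [-2.8, -3.6, -3.6]
gripper_width: 8.9
grasp_force: 61.9
t 13.8 bay [120.84  -2.22  71.31] yaw -0.0002 Fbay [-2.2 -4.  -3.6] T [-1.27  0.58  0.04] w 8.9
```

```bash
for i in 1; do python3 -m pendant '[[0.0007,0,0,0,0,0,0],[0.0007,0,0,0,0,0,0],[0,0,0,0,0,0,0]]' >/dev/null; done; python3 bay.py
python3 -m pendant '[[0.0007,0,0,0,0,0,0],[0,0,0,0,0,0,0]]' >/dev/null; python3 bay.py
```

```text
t 14.1 bay [122.28  -2.21  71.3 ] yaw -0.0002 Fbay [-1.4 -3.8 -4.2] T [-1.26  0.59  0.06] w 9.4
t 14.3 bay [122.93  -2.22  71.29] yaw -0.0002 Fbay [-1.5 -3.6 -4.2] T [-1.26  0.62  0.05] w 9.2
```

```bash
python3 -m pendant '[[0.0007,0,0,0,0,0,0],[0,0,0,0,0,0,0]]' >/dev/null; python3 bay.py
python3 -m pendant '[[0.0007,0,0,0,0,0,0],[0,0,0,0,0,0,0]]' >/dev/null; python3 bay.py
```

```text
t 14.5 bay [123.63  -2.23  71.29] yaw -0.0002 Fbay [-1.1 -4.3 -3.5] T [-1.23  0.66  0.03] w 9.5
t 14.7 bay [124.35  -2.24  71.3 ] yaw -0.0003 Fbay [-1.8 -4.3 -3.2] T [-1.31  0.68  0.06] w 9.2
```

```bash
python3 -m pendant '[[0.0005,0,0,0,0,0,0],[0,0,0,0,0,0,0]]' >/dev/null; python3 bay.py
python3 -m pendant '[[0.0005,0,0,0,0,0,0],[0,0,0,0,0,0,0]]' >/dev/null; python3 bay.py
```

```text
t 14.9 bay [124.83  -2.22  71.3 ] yaw -0.0003 Fbay [-1.  -4.5 -3.8] T [-1.26  0.67  0.08] w 9.4
t 15.1 bay [125.32  -2.22  71.31] yaw -0.0002 Fbay [-1.9 -4.1 -3.2] T [-1.3   0.7   0.07] w 9.0
```

```bash
python3 -m pendant '[[0.0005,0,0,0,0,0,0],[0,0,0,0,0,0,0]]' >/dev/null; python3 bay.py
python3 -m pendant '[[0.0005,0,0,0,0,0,0],[0,0,0,0,0,0,0]]' >/dev/null; python3 bay.py
```

```text
t 15.3 bay [125.8   -2.23  71.27] yaw -0.0002 Fbay [-1.4 -4.8 -2.9] T [-1.24  0.73  0.05] w 9.1
t 15.5 bay [126.24  -2.22  71.32] yaw -0.0002 Fbay [-1.6 -3.3 -3.4] T [-1.21  0.79  0.09] w 9.3
```

```bash
python3 -m pendant '[[0.0005,0,0,0,0,0,0],[0,0,0,0,0,0,0]]' >/dev/null; python3 bay.py
python3 -m pendant '[[0.0005,0,0,0,0,0,0],[0,0,0,0,0,0,0]]' >/dev/null; python3 bay.py
```

```text
t 15.7 bay [126.52  -2.27  71.28] yaw -0.0003 Fbay [-2.6 -4.5 -3.3] T [-1.13  1.14  0.13] w 9.4
t 15.9 bay [126.81  -2.26  71.24] yaw -0.0003 Fbay [-3.9 -4.1 -2.4] T [-1.02  1.29  0.06] w 8.9
```

```bash
python3 -m pendant '[[0.0005,0,0,0,0,0,0],[0,0,0,0,0,0,0]]' >/dev/null; python3 bay.py
python3 -m pendant '[[0.0005,0,0,0,0,0,0],[0,0,0,0,0,0,0]]' >/dev/null; python3 bay.py
```

```text
t 16.1 bay [127.03  -2.3   71.21] yaw -0.0004 Fbay [-4.7 -2.8 -2.4] T [-0.89  1.48  0.04] w 9.2
t 16.3 bay [127.27  -2.34  71.17] yaw -0.0004 Fbay [-4.9 -3.2 -2.2] T [-0.82  1.61  0.13] w 9.3
```

```bash
python3 -m pendant '[[0.0007,0,0,0,0,0,0],[0,0,0,0,0,0,0]]' >/dev/null; python3 bay.py
python3 -m pendant '[[0.0007,0,0,0,0,0,0],[0,0,0,0,0,0,0]]' >/dev/null; python3 bay.py
```

```text
t 16.5 bay [127.59  -2.39  71.1 ] yaw -0.0004 Fbay [-5.5 -2.7 -1.3] T [-0.73  1.91  0.08] w 9.3
t 16.7 bay [127.88  -2.44  71.06] yaw -0.0005 Fbay [-7.  -3.2 -0.8] T [-0.55  2.2   0.09] w 9.1
```

```bash
python3 -m pendant '[[0.0007,0,0,0,0,0,0],[0,0,0,0,0,0,0]]' >/dev/null; python3 bay.py
python3 -m pendant '[[0.0005,0,0,0,0,0,0],[0,0,0,0,0,0,0]]' >/dev/null; python3 bay.py
```

```text
t 16.9 bay [128.19  -2.46  71.09] yaw -0.0004 Fbay [-8.2 -2.5  1. ] T [-0.45  2.5   0.07] w 9.1
t 17.1 bay [128.36  -2.47  71.1 ] yaw -0.0004 Fbay [-8.6 -2.5  0.7] T [-0.28  2.72  0.12] w 9.1
```

```bash
python3 -m pendant '[[0.0005,0,0,0,0,0,0],[0,0,0,0,0,0,0]]' >/dev/null; python3 bay.py
python3 -m pendant '[[0.0005,0,0,0,0,0,0],[0,0,0,0,0,0,0]]' >/dev/null; python3 bay.py
```

```text
t 17.3 bay [128.6   -2.49  71.12] yaw -0.0005 Fbay [-10.2  -1.8   1.3] T [-0.22  2.94  0.15] w 9.1
t 17.5 bay [128.81  -2.53  71.15] yaw -0.0005 Fbay [-9.7 -2.2  2.8] T [-0.13  3.18  0.16] w 9.0
```

```bash
python3 -m pendant '[[0.0004,0,0,0,0,0,0],[0,0,0,0,0,0,0]]' >/dev/null; python3 bay.py
python3 -m pendant '[[0,0,0,0,0,0,0.015],[0,0,0,0,0,0,0.025],[0,0,0,0,0,0,0.035],[0,0,0,0,0,0,0.035],[0,0,0,0,0,0,0.035]]' >/dev/null; python3 bay.py
```

```text
t 17.7 bay [128.97  -2.5   71.17] yaw -0.0004 Fbay [-10.3  -1.2   2.5] T [-0.06  3.35  0.14] w 9.2
t 18.2 bay [132.94  -1.85  71.68] yaw -0.0001 Fbay [-0.6  0.  -0.3] T [-0.03 -0.    0.03] w 35.0
```

```bash
python3 -m pendant '[[0,0,-0.01,0,0,0,0.035],[0,0,-0.02,0,0,0,0.035],[0,0,-0.04,0,0,0,0.035],[0,0,-0.04,0,0,0,0.035],[-0.04,0,-0.04,0,0,0,0.035],[-0.05,0,0,0,0,0,0.035],[-0.05,0,0,0,0,0,0.035],[-0.05,0,0,0,0,0,0.035],[-0.05,0,0,0,0,0,0.035],[0,0,0,0,0,0,0.035]]' >/dev/null; python3 bay.py
python3 - <<'E'
from bench import arm
import pickle
from h import *
d=arm.get_image("top");s=arm.get_image("side");pickle.dump((d,s),open("f.pkl","wb"))
o=np.zeros((580,790,3),np.uint8)
o[:576,:320]=cv2.resize(d["image"][165:309,240:320,::-1],(320,576),interpolation=cv2.INTER_CUBIC)
o[:460,330:790]=cv2.resize(s["image"][225:325,225:325,::-1],(460,460),interpolation=cv2.INTER_CUBIC)
cv2.imwrite("pics/f.png",o)
E
```

```text
t 19.2 bay [-108.15   -4.1   216.98] yaw 0.0031 Fbay [ 0.9  1.4 -0.3] T [ 0.05 -0.1  -0.02] w 34.9
```

View pics/f.png

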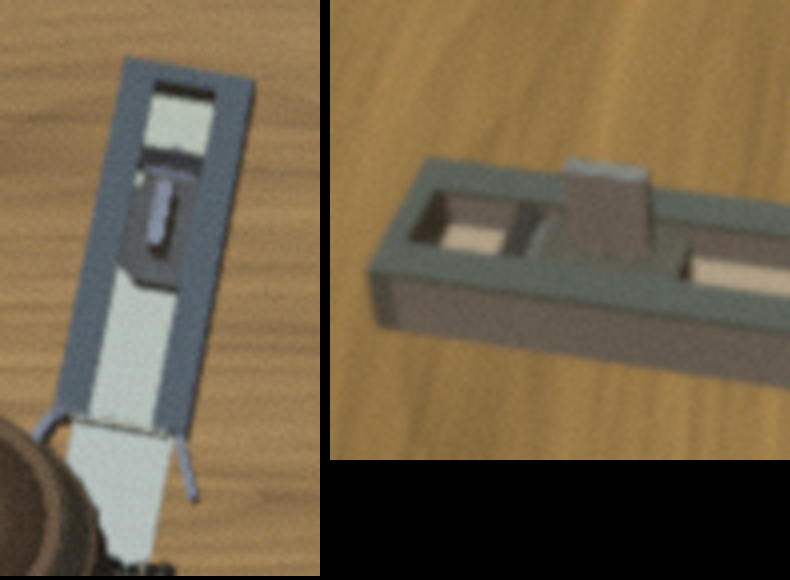

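```bash
python3 - <<'E'
import pickle
from h import *
d,s=pickle.load(open("f.pkl","rb")); t0=pickle.load(open("top0.pkl","rb"));s0=pickle.load(open("side0.pkl","rb"))
q=[479.3,78,-.159]; c,sn=np.cos(q[2]),np.sin(q[2])
W=lambda x,y,z:[q[0]+c*x-sn*y,q[1]+sn*x+c*y,z]
def warp(im,z,x0,x1,y0,y1,k):
    P=((x0,y0),(x1,y0),(x1,y1),(x0,y1))
    src=np.float32([[(x-x0)*k,(y1-y)*k] for x,y in P]); dst=np.float32([proj(im,W(x,y,z)) for x,y in P])
    return cv2.warpPerspective(im["image"][:,:,::-1],cv2.getPerspectiveTransform(dst,src),(int((x1-x0)*k),int((y1-y0)*k)),flags=cv2.INTER_CUBIC)
rows=[warp(i,27,80,225,-24,24,5) for i in(t0,d)]  # 725x240
g=[warp(s0,27,80,225,-24,24,5)[:,:],warp(s,27,80,225,-24,24,5)]
o=np.vstack([r[45:195] for r in rows+g])
for x in range(80,225,10): cv2.line(o,((x-80)*5,0),((x-80)*5,8 if x%50 else 20),(0,0,255),1)
print(o.shape); cv2.imwrite("pics/g.png",o)
p=onz(d,279.6,165+52.9,79)-np.array([q[0],q[1],0]); print("plate centre bay",c*p[0]+sn*p[1],-sn*p[0]+c*p[1])
E
```

```text
(600, 725, 3)
plate centre bay 125.9751342764286 -4.611548648319175
```

View pics/g.png

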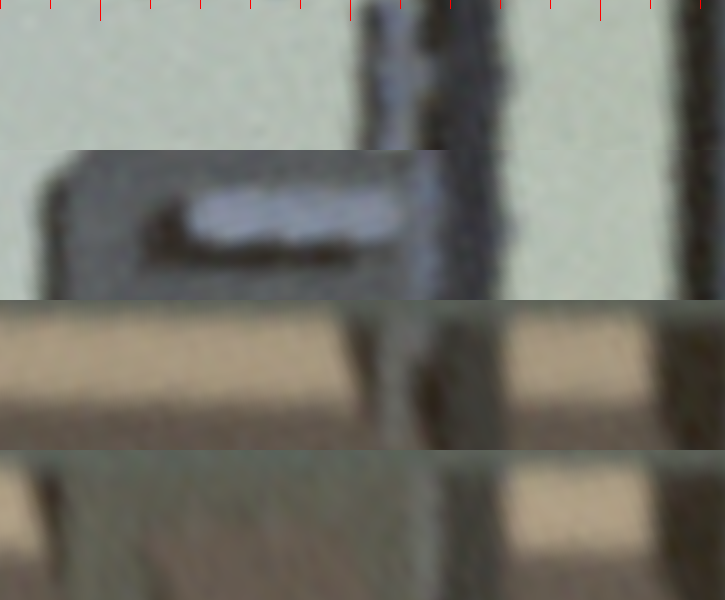

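The plunger plate has moved from px 376–418 to 410–440, about 6 mm, and now sits against its block. So the stop is fully in and the stone rests on it. The gate is shut and the arm is clear, so I hand in.

```bash
python3 -c "
from bench import arm
print(arm.job_done())"
```

```text
the job is handed in; nothing more can be done
None
```

The grey stone sample is home in the bay with the stop pushed in about 6 mm (fully in), pressed with about 10 N measured at the tool; I let go, the gate is shut behind it, and the job is handed in at about 19 s.

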